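Seat a blank in a tilted drilling jig and clamp it

ROBOT

A 6-joint arm with a two-finger parallel gripper is mounted at the origin on the work surface. World frame = base frame: x ahead of the robot, y to its left, z up, the work surface at z = 0. Lengths are in mm, angles in degrees, forces in N, time in s.
With the tool pointing down it reaches from about 350 to 850 mm from the base axis. Payload 8.1 kg.
Tool frame: the origin (TCP) lies on the centre line of the jaws, within the pads' length; the fingertips stand 19 mm ahead of it and the grasp point (between the pads) is the TCP (r.tip_reach is the z of the fingertips in the tool frame, in mm); z points along the fingers, y is the line along which they close (so a half turn about z gives the same grasp; the last joint's range is limited). The gripper opens to 85 mm and grips with 20 to 120 N. Pads are 22 mm wide; open, the fingers measure 114 mm over their backs; the gripper's body (76 mm by 85 mm) begins 54 mm behind the grasp point. The pads swing forward as they close: fully open they stand 13 mm farther back than shut.
Start: joints at [71.196, 7.471, 85.268, -0, 87.261, -4.893], TCP at [144.231, 582.411, 250.292] pointing down, gripper open.
Joint ranges: [-169.43, 169.43], [-51.17, 129.36], [1.28, 143.12], [-76.62, 256.62], [0, 156.53], [-152.29, 152.29]. Speed limits (degrees/s): [136.94, 136.94, 159.86, 180, 180, 180].

INTERFACE

Orientations are given as [roll, pitch, yaw] about the fixed x, y, z axes, in that order (R = Rz(yaw) Ry(pitch) Rx(roll)).
In Python, from bench import r gives the robot as it stands. The module is installed in compiled form; this text tells all that it offers.
- The arm moves only by the shell command python3 -m handwheel 'ROWS' [FORCE]. ROWS is JSON, a list of rows, each a list of 7 numbers: the shift along the tool's x, y, z in m, then the turn, a rotation vector about the tool's x, y, z in degrees, then the finger opening in m, from 0 to 0.0854. In form: [[tx, ty, tz, ax, ay, az, claw], ...]. A call has 1 to 8 rows; each row shifts and turns the commanded pose from where the row before left it, along the tool's axes as they then stand; what a row does not reach is not made up. A row lasts 1/12 s, in which the tool goes at most 41.7 mm and 7.16 degrees, less where a joint would pass 70% of its speed; a pose out of reach is approached as far as the arm can. A call with a gripper value outside its range is refused whole. The fingers move at their own pace and stop on an object; FORCE is the grip in N (left out, the last holds). Time passes only in rows, so rows that do not move let the fingers close. It gives the time, the measured TCP pose, the force, the opening and the grip force at its end, in the units of the state.
- r.sense(): the state, without advancing time (a new reading comes with each control period).
- r.snapshot(name): name is "scene" or "top" or "wrist"; returns (picture, depth): 384x512x3 uint8, blue, green, red; 384x512 float32, mm along the optical axis (not along the pixel's ray), 0 where there is no reading.
- r.calibration(name): a dict with "vfov" (degrees; the focal length in pixels is half the picture's height over the tangent of half this angle, whatever the lens; pixels are square), "cx", "cy" (the principal point, pixels), "rvec" (rotation vector, rad) and "tvec" (3), from world to camera coordinates, as OpenCV has them; the wrist camera has in their place "tool_from_camera" (4x4, takes a point from camera to tool coordinates, whose origin is the TCP and whose axes are the flange's). Camera axes: x right, y down, z forward; pixel columns grow to the right and rows downward; lengths in mm; the calibration is good to about 2 mm. A picture is of the moment at which its call begins: read the wrist's pose just before it. calibration takes no time and is no camera call.
- r.hand_in(): hands the job in; it is judged then, once.
The state is a dict: "time": time; "joint_pos": joint angles; "qd": joint speeds; "joint_efforts": joint torques, N m; "tool_pos": TCP position; "tcp_rot": TCP orientation; "ft_force": force on the tool from outside, world axes, zero at the start; "wrist_torque": the same for the moment, N m; "finger_gap": finger opening in mm; "grip_force": force on a finger pad.
Only numpy, scipy, OpenCV 4.12 (cv2) and the standard library are available. Lean on these libraries where they do the work, as an engineer would, in place of code of your own. Each camera call takes 0.05 s, during which the arm holds its last target. There are 200 camera calls.

TASK

Pick out the aluminium blank that has a narrow tongue and set it in the matching pocket of the tilted drilling jig, tongue through the slot, fully home so that it lies flat on the jig plate. Then swing the jig's hold-down lever down until its foot rests on the blank, and let go. Leave the other things on the bench where they are.

Things in the scene. Friction and masses are not known exactly. Their poses are not given: they have to be found in the camera images.
- blank: The blank to load: aluminium, 30 mm thick, 0.14-0.28 kg, flat on the bench in one of three places beside the jig. Main part 40 mm along its x, 50 mm along its y; from the middle of its -y side a tongue 20 mm wide reaches 20 mm farther (to y = -45). Origin: centre of the main part's underside; z up. Seated, its axes agree with the plate's and its origin is at plate x = 0, z = 0.
- plate: The jig's steel plate, fixed, tilted 30 degrees to face up and towards the robot. z: outward normal, x: up the slope, y: level, to the left. Surface (the pocket's floor) at z = 0, x -60 to +95 mm, y -80 to +80; origin 75 mm above the bench.
- nest_row (a point): Point on the plate, x = 0, y = 0, z = 8 mm, at rim height of the steel frame (nest) that forms the pocket, 42.5 mm (x) by 52.5 mm (y). The pocket is centred at x = 0, but the nest is clamped anywhere within 14 mm of y = 0 and WHERE IS NOT MEASURED: see or feel for it. Rims 8 mm high and thick, above, below and right (-y); the right one has a slot 22.5 mm wide, open-ended, for the tongue.
- stop_row (a point): Point on the plate, x = 0, y = 0, z = 30 mm: height of the top of the nest's left (+y) wall, a tall stop block 8 mm thick, 42.5 mm long in x; it shifts with the nest, which hand forces to 25 N do not move. A blank carried above the low rims (underside 10 to 20 mm off the plate) and slid to +y meets the stop; it is then in line with the pocket, 1.25 mm to +y of its centre.
- lever (a joint): Angle of the hold-down lever (rad), pivoting on the plate's y direction. 0: parallel to the plate, pointing down the slope, foot just resting on a seated blank; positive: raised, to 2.4. Starts at 1.9 to 2.3. Stiff: stays where it is left; about 1.5 N at the knob moves it. A bar 10 mm wide, 8 mm thick; its foot, 12 mm across, is 60 mm from the pivot.
- lever_pivot (a point): Middle of the lever's pivot, at x = 70, y = 0, z = 45 mm in the plate's frame, between two cheeks 56 mm high.
- lever_knob (a point): Centre of the black ball knob, 20 mm in diameter, at the lever's free end. At lever angle a it is, in the plate's frame, at x = 70 - 105 cos a + 5 sin a, y = 0, z = 45 + 105 sin a + 5 cos a (mm). It can be pinched between the fingers along the plate's y and carried round its arc.
- plain_blank: Bystander: plain aluminium block 40 x 50 x 30 mm without a tongue, loose; origin at the centre of its underside.
- round_blank: Bystander: aluminium disc, 46 mm in diameter, 30 mm high, loose; origin at the centre of its underside.
- screwdriver: Bystander: screwdriver 180 mm long lying along its own x, between robot and jig; loose.
- wrench: Bystander: wrench 160 mm long lying along its own x, to the right of the jig; loose.
- oil_bottle: Bystander: white bottle, 52 mm in diameter, 130 mm high, behind the jig on the left; loose; origin at the centre of its base.
- jar: Bystander: glass jar, 64 mm in diameter, 75 mm high, behind the jig on the right; loose; origin at the centre of its base.
Mind the look-alikes: they are no part of the job. What is shaped like the blank but green or pink is not meant.

How it is judged (in metres and radians):
On the way, in this order (a step that is already met when the one before it is completed fails the run):
1. the blank lies flat and fully home in the pocket while the lever is still raised (x of blank in the frame of plate between -0.003 and 0.003 m and y of blank in the frame of plate between -0.018 and 0.018 m and z of blank in the frame of plate between -0.003 and 0.002 m and angle between the z axis of blank and the z axis of plate, either way round below 0.035 rad and angle between the x axis of blank and the x axis of plate, either way round below 0.09 rad and value of joint lever above 0.5 rad), for 0.2 s.
2. the lever is down with its foot on the seated blank (x of blank in the frame of plate between -0.003 and 0.003 m and y of blank in the frame of plate between -0.018 and 0.018 m and z of blank in the frame of plate between -0.003 and 0.002 m and angle between the z axis of blank and the z axis of plate, either way round below 0.035 rad and angle between the x axis of blank and the x axis of plate, either way round below 0.09 rad and value of joint lever below 0.05 rad), for 0.2 s.
At the end, for the whole second after the job is handed in: The blank is at rest in the pocket: its underside within 2 mm of the plate's surface and parallel to it within 0.035 rad, its origin within 3 mm of the plate's x = 0 and between y = -18 and +18 mm, its sides square to the plate within 0.09 rad; the lever is down (angle under 0.05 rad) and still (all of step 2 and linear speed of blank below 0.01 m/s and velocity of joint lever between -0.05 and 0.05 rad/s); the robot touches nothing.
It fails at once if a bystander (plain blank, round blank, screwdriver, wrench, oil bottle or jar) is moved more than 30 mm (distance of any of plain_blank, round_blank, screwdriver, wrench, oil_bottle, jar from where it was at the start of the episode above 0.03 m).
It also fails if it takes over 64 s, if anything falls off the work surface, if the arm or the gripper's body presses on something with over 40 N, if the wrist force passes 120 N, or if a joint passes its speed limit or range.

## Working session

There is one attempt and no reset: what is moved stays moved. The work goes in short steps, Python scripts to look and compute and a shell command to move; the robot and the scene stay as the last step left them, time stands still between calls to the robot, and variables do not carry over. Pictures are saved under pics/ and viewed, at most 10 in all, crops included, and the job is handed in when it is done.

```bash
mkdir -p pics
cat > h.py <<'E'
import numpy as np, cv2
from scipy.spatial.transform import Rotation as R
from bench import r
def cam(name, pose=None):
    c=r.calibration(name); f=192/np.tan(np.radians(c["vfov"])/2)
    if name=="wrist":
        s=pose; T=np.eye(4); T[:3,:3]=R.from_euler('xyz',s["tcp_rot"],degrees=True).as_matrix(); T[:3,3]=s["tool_pos"]
        M=T@np.array(c["tool_from_camera"])
    else:
        W=np.eye(4); W[:3,:3]=cv2.Rodrigues(np.array(c["rvec"],float))[0]; W[:3,3]=np.ravel(c["tvec"]); M=np.linalg.inv(W)
    return f,c["cx"],c["cy"],M
def ray(cm,u,v):
    f,cx,cy,M=cm; return M[:3,3],M[:3,:3]@np.array([(u-cx)/f,(v-cy)/f,1.])
def onz(cm,u,v,z):
    o,d=ray(cm,u,v); return o+d*(z-o[2])/d[2]
def proj(cm,p):
    f,cx,cy,M=cm; q=np.linalg.inv(M)@np.append(p,1); return q[0]/q[2]*f+cx,q[1]/q[2]*f+cy
def cloud(cm,dep):
    f,cx,cy,M=cm; v,u=np.mgrid[:384,:512]; P=np.stack([(u-cx)/f*dep,(v-cy)/f*dep,dep],-1)
    return P@M[:3,:3].T+M[:3,3]
def snap(name,tag):
    s=r.sense(); im,d=r.snapshot(name); cm=cam(name,s)
    cv2.imwrite(f"pics/{tag}.png",im); np.savez(f"{tag}.npz",im=im,d=d,M=cm[3],k=cm[:3]); return im,d,cm
def load(tag):
    z=np.load(f"{tag}.npz"); return z["im"],z["d"],(*z["k"],z["M"])
E
python3 - <<'E'
from h import *
for n in("scene","top"):
    im,d,cm=snap(n,n+"0"); print(n,cm, (d>0).mean())
s=r.sense(); print(s)
a=cv2.imread("pics/scene0.png");b=cv2.imread("pics/top0.png")
cv2.imwrite("pics/both.png",cv2.resize(np.hstack([a,b]),(800,300),interpolation=cv2.INTER_AREA))
E
```

```text
scene (np.float64(347.3397436486241), 257.63148567975554, 188.13145650910735, array([[-6.21998321e-01,  5.86068628e-01, -5.19270307e-01,
         9.57694262e+02],
       [ 7.82910387e-01,  4.76508547e-01, -3.99988663e-01,
         3.10381810e+02],
       [ 1.30159323e-02, -6.55334394e-01, -7.55226733e-01,
         7.46220438e+02],
       [ 0.00000000e+00,  0.00000000e+00,  0.00000000e+00,
         1.00000000e+00]])) 0.9959513346354166
top (np.float64(438.9897712694457), 261.2462062048466, 193.77282411665655, array([[ 5.90272094e-04, -9.94975518e-01,  1.00116787e-01,
         4.41307735e+02],
       [-9.99998997e-01, -4.58439010e-04,  1.33979441e-03,
         2.23097952e+00],
       [-1.28716519e-03, -1.00117478e-01, -9.94974791e-01,
         1.17615813e+03],
       [ 0.00000000e+00,  0.00000000e+00,  0.00000000e+00,
         1.00000000e+00]])) 0.9961496988932291
{'time': 0.1, 'joint_pos': array([ 7.11954941e+01,  7.51147452e+00,  8.53235144e+01,  4.29179185e-04,
        8.72604787e+01, -4.89300706e+00]), 'qd': array([ 0.00869501,  0.01759718, -0.16663999,  0.02212567, -0.06556535,
        0.03788993]), 'joint_efforts': array([ 1.08520620e-03, -5.70948315e+01, -5.01941764e+01, -2.35482939e-04,
        8.15379404e-03,  5.71993610e-05]), 'tool_pos': array([144.08039019, 581.97073707, 249.33751371]), 'tcp_rot': array([-1.79904917e+02, -8.57003230e-03,  1.66088473e+02]), 'ft_force': array([ 0.10149471, -0.28828705, -0.13153727]), 'wrist_torque': array([-0.02191946,  0.05714491,  0.02097987]), 'grip_force': 0.0, 'finger_gap': 85.39238467825008}
```

View pics/top0.png

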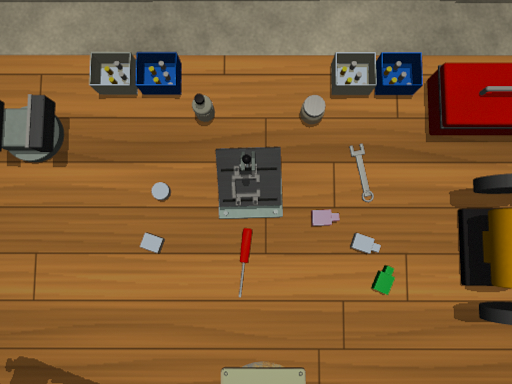

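View pics/scene0.png

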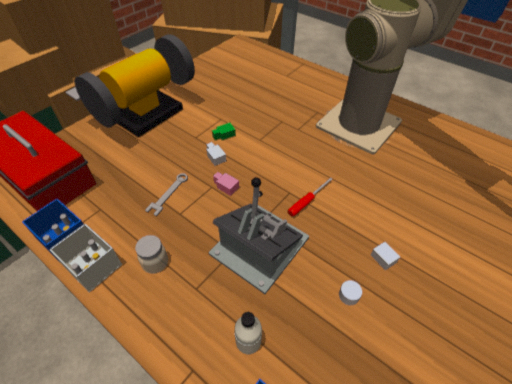

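The candidates in the top view are:
- grey tongued piece at (364,243)
- pink look-alike at (323,217)
- green look-alike at (384,280)
- plain block at (152,243)
- disc at (160,191)

The grey one at (364,243) fits, because it is aluminium with a tongue. I'll confirm it in an enlarged crop and measure it.

Run:
```python
from h import *
im,d,cm=load("top0")
a=cv2.resize(im[140:225,205:295],None,fx=4.4,fy=4.4,interpolation=cv2.INTER_CUBIC)
b=cv2.resize(im[200:285,310:400],None,fx=4.4,fy=4.4,interpolation=cv2.INTER_CUBIC)
cv2.imwrite("pics/crop1.png",np.hstack([a,b]))
P=cloud(cm,d)
# blank
sub=np.zeros(im.shape[:2],np.uint8); Z=P[...,2]
m=((Z>15)&(Z<45)).astype(np.uint8); n,l,st,ce=cv2.connectedComponentsWithStats(m)
for i in range(1,n):
    if 40<st[i][4]<2000: print(st[i],ce[i],np.median(P[l==i],0).round(1), np.median(im[l==i],0))
# plate plane
box=P[145:222,212:290].reshape(-1,3)
from collections import Counter
best=None; rng=np.random.default_rng(0)
q=box[(box[:,2]>30)]
for _ in range(2000):
    t=q[rng.choice(len(q),3,replace=False)]; nn=np.cross(t[1]-t[0],t[2]-t[0]); L=np.linalg.norm(nn)
    if L<500: continue
    nn/=L; nn*=np.sign(nn[2]); 
    if not .8<nn[2]<.93: continue
    k=(abs((q-t[0])@nn)<1.0).sum()
    if best is None or k>best[0]: best=(k,nn,t[0])
k,nn,t0=best; inl=q[abs((q-t0)@nn)<1.2]; c=inl.mean(0); nn=np.linalg.svd(inl-c)[2][2]; nn*=np.sign(nn[2])
print("plane",k,nn,c,"tilt",np.degrees(np.arccos(nn[2])),"yaw",np.degrees(np.arctan2(-nn[1],-nn[0])))
# extents in-plane
yw=np.arctan2(-nn[1],-nn[0]); 
for y in (yw,):
    Y=np.array([-np.sin(y),np.cos(y),0]); X=np.cross(Y,nn)
    x=(inl-c)@X; yy=(inl-c)@Y; print("x",np.percentile(x,[0,1,99,100]),"y",np.percentile(yy,[0,1,99,100]))
```

```text
[ 94  57  36  27 277] [107.68231047  64.14801444] [920.6 425.7  31.8] [46. 54. 55.]
[ 95  57  42  36 234] [121.94017094  84.65811966] [837.2 366.   31. ] [47. 55. 55.]
[140  57  36  27 255] [153.61176471  63.34509804] [922.2 297.1  31.6] [40. 18.  3.]
[337  57  36  27 252] [357.70634921  62.86507937] [ 922.3 -254.2   31.3] [47. 54. 55.]
[376  57  43  36 241] [389.71369295  83.88381743] [ 836.5 -328.2   31.1] [40. 17.  2.]
[383  57  35  27 277] [403.94584838  64.02888087] [ 921.  -384.3   31.1] [39. 17.  3.]
[139  58  42  35 215] [165.99534884  84.73488372] [837.1 251.3  30.8] [40. 17.  2.]
[332  58  42  35 204] [347.17156863  85.9754902 ] [ 836.3 -221.5   31.1] [47. 55. 56.]
[384  66   8   8  41] [387.90243902  69.53658537] [ 893.8 -337.4   33.3] [ 32. 101. 100.]
[119  71   7   8  41] [121.92682927  74.51219512] [879.8 379.7  32.4] [128. 135. 137.]
[429  73  83  62 452] [449.12831858 116.2300885 ] [ 740.9 -452.8   30. ] [ 2.  3. 42.]
[301 104  23  20  94] [309.4893617  117.43617021] [ 757.3 -122.3   35.6] [47. 62. 71.]
[197 108  18  13  61] [207.60655738 115.90163934] [762.  145.8  2
[... 259 characters left out ...]
. 163.]
[312 209  28  16 363] [323.92011019 216.77410468] [ 495.9 -160.1   28.9] [161. 144. 165.]
[240 228  12  37 314] [245.5477707  244.82165605] [423.   43.6  22.7] [  0.   8. 170.]
[140 232  24  21 317] [151.53943218 242.00946372] [430.7 289.1  28.7] [179. 172. 162.]
[351 233  30  20 377] [364.66843501 243.14854111] [ 425.9 -263.9   28.8] [179. 172. 162.]
[373 265  22  30 405] [384.43950617 279.91604938] [ 333.6 -314.7   28.7] [ 52. 147.  27.]
plane 1154 [-0.50120891 -0.01943988  0.86510792] [594.37017633  33.60856333  84.42594925] tilt 30.104968860647766 yaw 2.2211594454656898
x [-81.58842258 -79.44896345  74.15774718  76.27140553] y [-78.15981383 -76.68827219  79.57810474  81.18225515]
```

View pics/crop1.png

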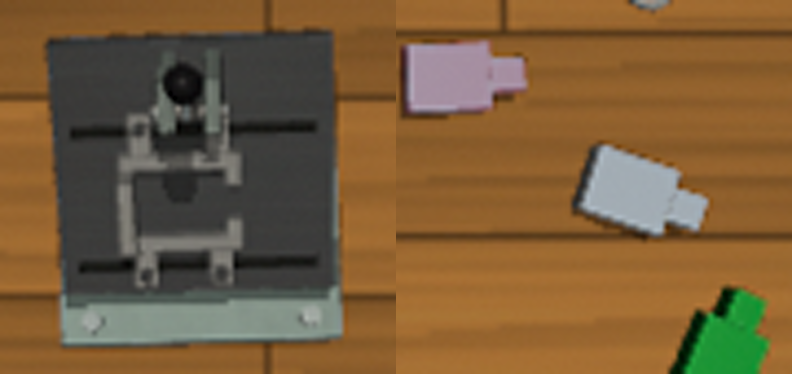

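The crop confirms it: at original pixel (364,243) there is a grey, non-coloured piece with a tongue pointing right and slightly down. In the jig, the nest sits around crop (180,205), left of the plate's centre, with its slot on the right. The lever is raised, and its knob is at original pixel (247,159).

```bash
cat >> h.py <<'E'
def Rt(x,z):  # tool rotation from x and z axes
    x=np.array(x,float); z=np.array(z,float); z/=np.linalg.norm(z); x=x-z*(x@z); x/=np.linalg.norm(x); return np.stack([x,np.cross(z,x),z],1)
def plan(p0,R0,pts):
    """pts: list of (pos,R,n rows)"""
    for p1,R1,n in pts:
        rv=R.from_matrix(R0.T@R1).as_rotvec(); Rc=R0.copy(); p=np.array(p0,float); out=[]
        for i in range(n):
            t=Rc.T@((np.array(p1)-p)/(n-i)); out.append([*(t/1000).round(4),*np.degrees(rv/n).round(2)])
            p=p+Rc@np.array(out[-1][:3])*1000; Rc=Rc@R.from_rotvec(np.radians(out[-1][3:])).as_matrix()
        print(n,"rows:",*[[float(q) for q in o] for o in out],sep="\n "); p0,R0=p,Rc
def now():
    s=r.sense(); return s["tool_pos"],R.from_euler('xyz',s["tcp_rot"],degrees=True).as_matrix()
E
python3 - <<'E'
from h import *
im,d,cm=load("top0"); P=cloud(cm,d)
m=(np.abs(P[...,2]-29)<5).astype(np.uint8); m[:, :345]=0; m[:,385:]=0; m[:228]=0; m[262:]=0
m&=(im[...,0]>140).astype(np.uint8)
c=max(cv2.findContours(m,cv2.RETR_EXTERNAL,cv2.CHAIN_APPROX_NONE)[0],key=cv2.contourArea)
W=np.array([onz(cm,*q[0],30)[:2] for q in c],np.float32); rc=cv2.minAreaRect(W); print(rc)
mo=cv2.moments(m,True); g=onz(cm,mo['m10']/mo['m00'],mo['m01']/mo['m00'],30)[:2]; print("com",g)
bx=cv2.boxPoints(rc); e=bx[1]-bx[0]; e2=bx[2]-bx[1]; L=e if np.linalg.norm(e)>np.linalg.norm(e2) else e2; yb=L/np.linalg.norm(L)
if yb@(g-np.array(rc[0]))<0: yb=-yb
print("blank y dir",yb,np.degrees(np.arctan2(yb[1],yb[0])),"origin",np.array(rc[0])+10*yb, g+5.8*yb)
p0=np.array([144.2,582.4,250.3]); R0=R.from_euler('xyz',[180,0,166.1],degrees=True).as_matrix()
Rg=Rt([*yb,0],[0,0,-1]); o=(np.array(rc[0])+10*yb+g+5.8*yb)/2
q=o-3*yb
mid=np.array([390,200,270.]); Rm=R0@R.from_rotvec((R.from_matrix(R0.T@Rg)).as_rotvec()*.45).as_matrix()
plan(p0,R0,[(mid,Rm,12),([*q,190],Rg,14)]); print(q,r.tip_reach)
E
```

```text
((425.95208740234375, -269.72320556640625), (68.3529281616211, 38.66196060180664), 70.42639923095703)
com [ 427.75542925 -265.3384992 ]
blank y dir [0.33501726 0.942212  ] 70.426414 origin [ 429.30225992 -260.30108547] [ 429.69852947 -259.87366928]
12
 rows:
 [-0.0275, -0.026, -0.0016, 0.0, -0.0, 3.59]
 [-0.0291, -0.0242, -0.0016, 0.0, -0.0, 3.59]
 [-0.0306, -0.0224, -0.0017, 0.0, -0.0, 3.59]
 [-0.0319, -0.0204, -0.0016, 0.0, -0.0, 3.59]
 [-0.0331, -0.0184, -0.0017, 0.0, -0.0, 3.59]
 [-0.0342, -0.0163, -0.0016, 0.0, -0.0, 3.59]
 [-0.0352, -0.0141, -0.0016, 0.0, -0.0, 3.59]
 [-0.036, -0.0118, -0.0017, 0.0, -0.0, 3.59]
 [-0.0367, -0.0096, -0.0016, 0.0, -0.0, 3.59]
 [-0.0372, -0.0072, -0.0017, 0.0, -0.0, 3.59]
 [-0.0375, -0.0049, -0.0016, 0.0, -0.0, 3.59]
 [-0.0378, -0.0026, -0.0017, 0.0, -0.0, 3.59]
14
 rows:
 [-0.0292, -0.0157, 0.0057, 0.0, -0.0, 3.76]
 [-0.0302, -0.0138, 0.0057, 0.0, -0.0, 3.76]
 [-0.031, -0.0118, 0.0057, 0.0, -0.0, 3.76]
 [-0.0317, -0.0097, 0.0057, 0.0, -0.0, 3.76]
 [-0.0323, -0.0076, 0.0057, 0.0, -0.0, 3.76]
 [-0.0327, -0.0054, 0.0057, 0.0, -0.0, 3.76]
 [-0.033, -0.0033, 0.0057, 0.0, -0.0, 3.76]
 [-0.0332, -0.0011, 0.0057, 0.0, -0.0, 3.76]
 [-0.0332, 0.0011, 0.0057, 0.0, -0.0, 3.76]
 [-0.033, 0.0032, 0.0057, 0.0, -0.0, 3.76]
 [-0.0328, 0.0054, 0.0058, 0.0, -0.0, 3.76]
 [-0.0323, 0.0075, 0.0057, 0.0, -0.0, 3.76]
 [-0.0318, 0.0096, 0.0058, 0.0, -0.0, 3.76]
 [-0.031, 0.0117, 0.0057, 0.0, -0.0, 3.76]
[ 428.49534284 -262.91401321] 19.0
```

```bash
python3 -m handwheel '[[-0.0275,-0.026,-0.0016,0,0,3.59,0.085],[-0.029,-0.024,-0.0016,0,0,3.59,0.085],[-0.0305,-0.0225,-0.0016,0,0,3.59,0.085],[-0.032,-0.0205,-0.0016,0,0,3.59,0.085],[-0.033,-0.0185,-0.0016,0,0,3.59,0.085],[-0.034,-0.0165,-0.0016,0,0,3.59,0.085],[-0.035,-0.014,-0.0016,0,0,3.59,0.085],[-0.036,-0.012,-0.0016,0,0,3.59,0.085]]'
python3 -m handwheel '[[-0.0367,-0.0096,-0.0016,0,0,3.59,0.085],[-0.037,-0.007,-0.0016,0,0,3.59,0.085],[-0.0375,-0.005,-0.0016,0,0,3.59,0.085],[-0.0378,-0.0026,-0.0016,0,0,3.59,0.085],[-0.029,-0.0157,0.0057,0,0,3.76,0.085],[-0.03,-0.0138,0.0057,0,0,3.76,0.085],[-0.031,-0.0118,0.0057,0,0,3.76,0.085],[-0.032,-0.0097,0.0057,0,0,3.76,0.085]]'
python3 -m handwheel '[[-0.032,-0.0076,0.0057,0,0,3.76,0.085],[-0.0327,-0.0054,0.0057,0,0,3.76,0.085],[-0.033,-0.0033,0.0057,0,0,3.76,0.085],[-0.033,-0.001,0.0057,0,0,3.76,0.085],[-0.033,0.001,0.0057,0,0,3.76,0.085],[-0.033,0.0032,0.0057,0,0,3.76,0.085],[-0.033,0.0054,0.0057,0,0,3.76,0.085]]'
python3 -m handwheel '[[-0.0323,0.0075,0.0057,0,0,3.76,0.085],[-0.0318,0.0096,0.0057,0,0,3.76,0.085],[-0.031,0.0117,0.0057,0,0,3.76,0.085],[0,0,0,0,0,0,0.085],[0,0,0,0,0,0,0.085]]'
python3 - <<'E'
from h import *
print(r.sense()["tool_pos"],r.sense()["tcp_rot"])
snap("wrist","w1")
E
```

```text
time: 0.77
tool_pos: [307.6, 325.7, 262.8]
tcp_rot: [-180.0, -0.0, 137.2]
ft_force: [0.2, -0.8, 0.8]
finger_gap: 84.8
grip_force: 0.0
time: 1.43
tool_pos: [399.6, 66.4, 246.1]
tcp_rot: [-180.0, -0.0, 107.8]
ft_force: [-0.1, -0.3, -0.1]
finger_gap: 85.1
grip_force: 0.0
time: 2.02
tool_pos: [418.6, -164.6, 206.2]
tcp_rot: [-180.0, -0.0, 81.4]
ft_force: [0.9, 0.4, -0.0]
finger_gap: 84.8
grip_force: 0.0
time: 2.43
tool_pos: [426.5, -263.3, 188.5]
tcp_rot: [-179.9, -0.0, 70.2]
ft_force: [0.2, 0.7, -0.2]
finger_gap: 84.9
grip_force: 0.0
[ 426.45426683 -263.27305309  188.50162002] [-1.79867563e+02 -4.26877179e-02  7.02147523e+01]
```

View pics/w1.png

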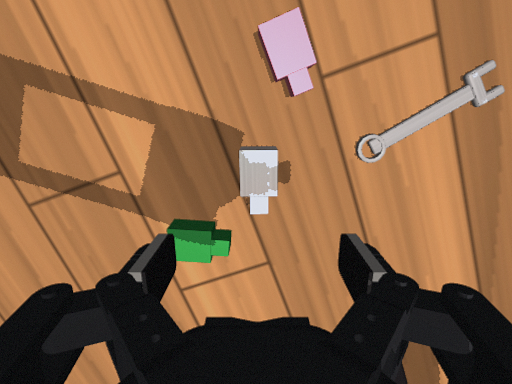

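The wrist view shows the blank's body at about (259,172) with its tongue down at (259,205), square to the jaws. The pink and green pieces are clear of the fingers' path.

Run:
```python
from h import *
im,d,cm=load("w1"); P=cloud(cm,d); hsv=cv2.cvtColor(im,cv2.COLOR_BGR2HSV)
m=((np.abs(P[...,2]-30)<8)&(hsv[...,1]<60)&(hsv[...,2]>90)).astype(np.uint8); m[:130]=0;m[230:]=0;m[:,:232]=0;m[:,290:]=0
c=max(cv2.findContours(m,cv2.RETR_EXTERNAL,cv2.CHAIN_APPROX_NONE)[0],key=cv2.contourArea)
print(cv2.boundingRect(c), np.median(P[m>0],0))
W=np.array([onz(cm,*q[0],30)[:2] for q in c],np.float32); rc=cv2.minAreaRect(W); print(rc)
bx=cv2.boxPoints(rc); E=[bx[1]-bx[0],bx[2]-bx[1]]; L=max(E,key=np.linalg.norm); y=L/np.linalg.norm(L); y*=np.sign(y[1])
o=np.array(rc[0])+10*y; print("yaw",np.degrees(np.arctan2(y[1],y[0])),"origin",o)
p,Rn=now(); q=o-3*y; print("delta tool",Rn.T@(np.array([*q,28])-p), np.degrees(np.arctan2(*(Rn.T@np.array([*y,0]))[[1,0]])))
```

```text
(239, 150, 39, 64) [ 426.53257878 -262.85463166   30.23528577]
((425.8517761230469, -268.90185546875), (68.6754379272461, 39.739315032958984), 70.27774047851562)
yaw 70.27773 origin [ 429.22638702 -259.48846149]
delta tool [  0.33676579   1.6983564  160.89856415] 0.040803778814754894
```

```bash
python3 -m handwheel '[[0,0.0015,0.035,0,0,0,0.085],[0,0,0.038,0,0,0,0.085],[0,0,0.038,0,0,0,0.085],[0,0,0.03,0,0,0,0.085],[0,0,0.019,0,0,0,0.085],[0,0,0,0,0,0,0.085],[0,0,0,0,0,0,0.085]]' 70
python3 - <<'E'
from h import *
p,Rn=now(); print(Rn.T@(np.array([428.22,-262.31,28])-p))
E
```

```text
time: 3.07
tool_pos: [428.2, -261.1, 29.3]
tcp_rot: [-179.9, -0.1, 70.5]
ft_force: [0.2, -0.2, -0.5]
finger_gap: 85.1
grip_force: 0.0
[-1.09612695  0.44451952  1.28769535]
```

Close on it.

```bash
python3 -m handwheel '[[-0.001,0.0003,0.0013,0,0,0,0.085],[0,0,0,0,0,0,0.03],[0,0,0,0,0,0,0.03],[0,0,0,0,0,0,0.03],[0,0,0,0,0,0,0.03],[0,0,0,0,0,0,0.03],[0,0,0,0,0,0,0.03]]' 70
python3 -m handwheel '[[0,0,0,0,0,0,0.03],[0,0,0,0,0,0,0.03]]' 70
```

```text
time: 3.65
tool_pos: [429.5, -264.5, 29.8]
tcp_rot: [179.9, 0.0, 70.4]
ft_force: [-1.0, 0.7, 6.4]
finger_gap: 38.3
grip_force: 72.2
time: 3.82
tool_pos: [429.5, -264.4, 29.8]
tcp_rot: [179.9, 0.0, 70.4]
ft_force: [-0.8, 1.3, 7.9]
finger_gap: 38.9
grip_force: 72.2
```

```bash
cat >> h.py <<'E'
def plateframe(yaw=2.1,o=None):
    y=np.radians(yaw); Y=np.array([-np.sin(y),np.cos(y),0]); h=np.array([np.cos(y),np.sin(y),0]); t=np.radians(30)
    X=h*np.cos(t)+np.array([0,0,np.sin(t)]); Z=np.cross(X,Y); B=np.stack([X,Y,Z],1)
    if o is None: o=np.array([594.37,33.6,84.43])-20.1*X+1.5*Y
    return o,B
E
python3 - <<'E'
from h import *
p,Rn=now(); o,B=plateframe(); print(o)
Rp=Rt(B[:,1],-B[:,2]); plan(p,Rn,[(p+[0,0,130],Rn,4),(o+B@[0,-70,110],Rp,9)])
im,d,cm=load("top0"); print([proj(cm,o+B@np.array(q)) for q in ([-60,80,0],[-60,-80,0],[95,80,0],[95,-80,0])])
E
```

```text
[576.91961454  34.4611315   74.38      ]
4
 rows:
 [-0.0, 0.0001, -0.0325, 0.0, 0.0, 0.0]
 [-0.0, 0.0001, -0.0325, 0.0, 0.0, 0.0]
 [-0.0, 0.0, -0.0325, 0.0, 0.0, 0.0]
 [-0.0001, 0.0001, -0.0325, 0.0, 0.0, 0.0]
9
 rows:
 [0.0273, 0.0015, -0.0011, -3.28, 0.64, -2.36]
 [0.0272, 0.0026, -0.0007, -3.28, 0.64, -2.36]
 [0.0271, 0.0038, -0.0002, -3.28, 0.64, -2.36]
 [0.0269, 0.0049, 0.0004, -3.28, 0.64, -2.36]
 [0.0267, 0.006, 0.001, -3.28, 0.64, -2.36]
 [0.0264, 0.007, 0.0016, -3.28, 0.64, -2.36]
 [0.0261, 0.0079, 0.0023, -3.28, 0.64, -2.36]
 [0.0257, 0.0088, 0.0031, -3.28, 0.64, -2.36]
 [0.0253, 0.0097, 0.0039, -3.28, 0.64, -2.36]
[(np.float64(219.15242871347093), np.float64(206.51004222043244)), (np.float64(281.0265603453994), np.float64(204.2773458273972)), (np.float64(214.623755689332), np.float64(149.35967976121606)), (np.float64(280.1779757722251), np.float64(147.0141368738246))]
```

```bash
python3 -m handwheel '[[0,0,-0.02,0,0,0,0.03],[0,0,-0.035,0,0,0,0.03],[0,0,-0.04,0,0,0,0.03],[0,0,-0.035,0,0,0,0.03],[0,0,0,0,0,0,0.03]]' 70
```

```text
time: 4.23
tool_pos: [432.2, -266.5, 167.0]
tcp_rot: [179.3, 0.2, 70.4]
ft_force: [0.8, 0.0, -1.0]
finger_gap: 38.6
grip_force: 71.5
```

```bash
python3 -m handwheel '[[0.0273,0.0015,-0.0011,-3.28,0.64,-2.36,0.03],[0.0272,0.0026,-0.0007,-3.28,0.64,-2.36,0.03],[0.027,0.0038,-0.0002,-3.28,0.64,-2.36,0.03],[0.027,0.005,0.0004,-3.28,0.64,-2.36,0.03],[0.0267,0.006,0.001,-3.28,0.64,-2.36,0.03],[0.0264,0.007,0.0016,-3.28,0.64,-2.36,0.03],[0.026,0.008,0.0023,-3.28,0.64,-2.36,0.03],[0.0257,0.0088,0.003,-3.28,0.64,-2.36,0.03]]'
python3 -m handwheel '[[0.0253,0.0097,0.004,-3.28,0.64,-2.36,0.03],[0,0,0,0,0,0,0.03],[0,0,0,0,0,0,0.03],[0,0,0,0,0,0,0.03]]'
python3 - <<'E'
from h import *
snap("wrist","w2"); o,B=plateframe(); p,Rn=now(); print("tcp in plate",B.T@(p-o)); print((B.T@Rn).round(3))
E
```

```text
time: 4.9
tool_pos: [512.9, -60.9, 166.8]
tcp_rot: [153.3, -0.6, 89.8]
ft_force: [0.8, 0.1, -1.9]
finger_gap: 38.0
grip_force: 71.5
time: 5.23
tool_pos: [523.2, -36.9, 167.9]
tcp_rot: [150.2, -0.1, 92.1]
ft_force: [-0.2, -0.7, -2.3]
finger_gap: 38.7
grip_force: 71.5
tcp in plate [ -1.59249778 -69.83814121 109.26927276]
[[ 0.001  1.    -0.003]
 [ 1.    -0.001  0.001]
 [ 0.001 -0.003 -1.   ]]
```

View pics/w2.png

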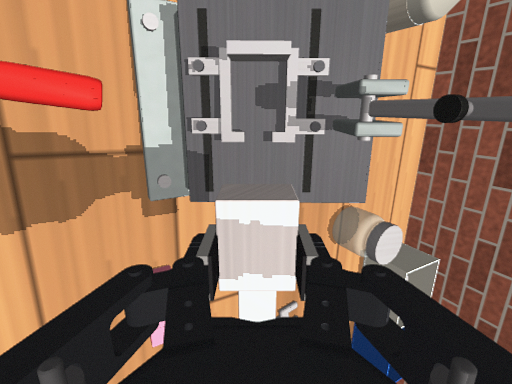

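The wrist view shows:
- the nest, with the stop wall's bar at row ~47 and the pocket between columns ~231 and 287
- the slot, open at row ~136
- the held blank's top face at columns 217–298, rows 200–290, square to the nest, with its tongue downward at (257,305)

Now to measure the pocket and the blank in tool coordinates.

Run:
```python
from h import *
im,d,cm=load("w2"); T=np.array(r.calibration("wrist")["tool_from_camera"]); cmt=(*cm[:3],T)
Q=cloud(cmt,d)  # tool coords
g=im.mean(2)
reg=np.zeros(g.shape,bool); reg[5:185,190:370]=1
pl=reg&(g<100)&(np.abs(Q[...,2]-109)<12)
A=Q[pl]; 
for _ in range(4):
    c=A.mean(0); n=np.linalg.svd(A-c)[2][2]; n*=-np.sign(n[2]); A=Q[pl&(np.abs((Q-c)@n)<1.5)]
print("normal in tool",n,"dist",n@(-c), len(A))
hgt=(Q-c)@n
rim=reg&(hgt>4)&(hgt<12); st=reg&(hgt>20)&(hgt<36)
# profiles: rows across x rims, cols for stop
for v in range(65,115,8):
    row=rim[v,200:330]; u=np.flatnonzero(row)+200; print(v,"rim",u.min(),u.max(),"gaps",[(int(a),int(b)) for a,b in zip(u[:-1],u[1:]) if b-a>3], [Q[v,k,1].round(1) for k in (u.min(),u.max())])
for u in range(236,284,10):
    w=np.flatnonzero(st[:,u]); w2=np.flatnonzero(rim[:150,u]); print(u,"stop rows",w.min() if len(w) else None,w.max() if len(w) else None,"rim",w2[-1:] , hgt[w,u].max().round(1) if len(w) else 0)
for u in (226,290):
    w2=np.flatnonzero(rim[:160,u]); print(u,w2.min(),w2.max())
# held blank top face
bl=(g>150)&(Q[...,2]>-15)&(Q[...,2]<25); bl[:190]=0; bl[330:]=0; bl[:,:205]=0; bl[:,310:]=0
w=np.argwhere(bl); print("blank z",np.percentile(Q[bl][:,2],[5,50,95]))
for v in (215,230,250,270,300,308): u=np.flatnonzero(bl[v]); print(v,u.min(),u.max(),Q[v,u.min()].round(1),Q[v,u.max()].round(1))
for u in (225,240,270,290): v=np.flatnonzero(bl[:,u]); print(u,v.min(),v.max(),Q[v.min(),u].round(1),Q[v.max(),u].round(1))
```

```text
normal in tool [ 0.00443803 -0.00469018 -0.99997915] dist 106.9322947658945 5629
65 rim 200 328 gaps [(230, 287)] [np.float64(-41.7), np.float64(53.9)]
73 rim 200 327 gaps [(230, 287)] [np.float64(-42.8), np.float64(53.6)]
81 rim 220 296 gaps [(230, 286)] [np.float64(-27.5), np.float64(29.6)]
89 rim 220 296 gaps [(230, 286)] [np.float64(-27.6), np.float64(30.0)]
97 rim 220 296 gaps [(230, 286)] [np.float64(-27.7), np.float64(30.4)]
105 rim 220 295 gaps [(230, 285)] [np.float64(-28.1), np.float64(29.8)]
113 rim 221 295 gaps [(230, 285)] [np.float64(-27.4), np.float64(29.8)]
236 stop rows 40 55 rim [141] 30.4
246 stop rows 40 56 rim [59] 31.2
256 stop rows 40 56 rim [60] 30.8
266 stop rows 41 55 rim [59] 31.1
276 stop rows 41 56 rim [141] 30.5
226 48 141
290 54 141
blank z [-1.46688845 -0.54309787  0.3839211 ]
215 216 298 [ 21.6 -19.2  -0.8] [21.  20.   0.8]
230 217 297 [ 13.7 -19.1  -0.6] [13.6 19.7 -0.2]
250 219 295 [  3.2 -18.4  -1.2] [ 2.6 19.2 -0.1]
270 219 294 [ -8.3 -18.9  -0.6] [-8.  19.  -1.1]
300 238 275 [-26.6  -9.7  -0.2] [-27.1   9.8   0.4]
308 239 275 [-32.   -9.3   0.2] [-32.2   9.9   0.5]
225 200 290 [ 29.1 -14.7  -0.7] [-20.5 -16.3  -0.2]
240 200 318 [28.6 -7.8  0.6] [-37.   -8.7  -1.4]
270 200 318 [28.9  6.4 -0. ] [-38.2   7.3  -0.1]
290 200 290 [29.  15.8 -0.4] [-20.1  17.4  -0.7]
```

Run:
```python
from h import *
im,d,cm=load("w2"); T=np.array(r.calibration("wrist")["tool_from_camera"]); cmt=(*cm[:3],T); print("cam in tool",T[:3,3].round(1),cm[:3])
f=lambda u,v,h: onz(cmt,u,v,106.9-h)[:2].round(2)
print("rim L/R outer",f(219.5,93,8),f(296.5,93,8),"inner",f(230.5,93,8),f(285.7,93,8))
print("slot rim outer",f(226,141.5,8),f(290,141.5,8),"stop",f(256,39.5,30),f(256,56.5,30))
print("blank L/R",*[onz(cmt,u,230,-.6)[:2].round(2) for u in(216.5,297.5)],"top",onz(cmt,256,199.5,-.6)[:2],"shoulder",onz(cmt,225,290.5,-.6)[:2])
```

```text
cam in tool [  71.   -0. -124.] (np.float64(277.6587774726657), np.float64(256.7621910720636), np.float64(187.71238268021304))
rim L/R outer [ 81.07 -28.08] [81.11 30.48] inner [ 81.07 -19.72] [81.1  22.26]
slot rim outer [ 44.43 -24.25] [44.46 26.78] stop [113.14  -0.3 ] [102.99  -0.3 ]
blank L/R [ 13.72 -19.33] [13.73 19.9 ] top [29.30213831 -0.20385875] shoulder [-20.47637601 -16.28488958]
```

```bash
python3 -m handwheel '[[0.02,0.0009,0.008,0,0,0,0.03],[0.026,0,0.014,0,0,0,0.03],[0.016,0,0.017,0,0,0,0.03],[0.008,0,0.016,0,0,0,0.03],[0,0,0.008,0,0,0,0.03],[0,0,0,0,0,0,0.03],[0,0,0,0,0,0,0.03],[0,0,0,0,0,0,0.03]]'
cat >> h.py <<'E'
def rep():
    s=r.sense(); p,Rn=now(); o,B=plateframe(); print("t",round(s["time"],2),"plate",(B.T@(p-o)).round(2),"F tool",(Rn.T@s["ft_force"]).round(1),"M",(Rn.T@s["wrist_torque"]).round(2),"gap",round(s["finger_gap"],1),"dev",np.degrees(R.from_matrix(Rt(B[:,1],-B[:,2]).T@Rn).as_rotvec()).round(2))
E
python3 -c "from h import *;rep()"
```

```text
time: 5.95
tool_pos: [553.6, 33.4, 115.0]
tcp_rot: [150.1, -0.1, 92.0]
ft_force: [0.0, -0.4, -2.5]
finger_gap: 38.5
grip_force: 71.5
t 5.95 plate [ 0.08 -0.17 46.84] F tool [-0.4 -1.2  2.1] M [ 0.43  0.02 -0.02] gap 38.5 dev [0.09 0.04 0.08]
```

```bash
python3 -m handwheel '[[0.0015,-0.0006,0,0,0,0,0.03],[0.0015,0,0,0,0,0,0.03],[0.0013,0,0,0,0,0,0.03],[0,0,0,0,0,0,0.03]]' >/dev/null; python3 -c "from h import *;rep()"
python3 -m handwheel '[[0.001,0,0,0,0,0,0.03],[0,0,0,0,0,0,0.03]]' >/dev/null; python3 -c "from h import *;rep()"
python3 -m handwheel '[[0.001,0,0,0,0,0,0.03],[0,0,0,0,0,0,0.03]]'>/dev/null; python3 -c "from h import *;rep()"
```

```text
t 6.28 plate [-0.61  5.07 46.87] F tool [ 0.2 -2.3  0.9] M [ 0.49 -0.05  0.  ] gap 38.4 dev [0.05 0.08 0.03]
t 6.45 plate [-0.91  6.15 46.62] F tool [-0.6 -0.6  1.8] M [0.44 0.04 0.01] gap 38.4 dev [0.08 0.09 0.01]
t 6.62 plate [-0.95  6.51 46.57] F tool [-5.1 -2.3 -1.1] M [ 0.59 -0.82  0.01] gap 38.4 dev [ 0.1   0.03 -0.  ]
```

Contact with the stop is felt at y≈6.3, close to the camera's prediction of 6.0. Next I back off and descend.

```bash
python3 -m handwheel '[[-0.0018,0.0002,0,0,0,0,0.03],[0,0,0,0,0,0,0.03],[0,0,0,0,0,0,0.03]]' >/dev/null; python3 -c "from h import *;rep()"
```

```text
t 6.87 plate [-0.86  5.26 46.44] F tool [-0.4 -1.2  2.2] M [ 0.4  -0.02  0.01] gap 38.6 dev [0.1  0.09 0.03]
```

```bash
python3 -m handwheel '[[-0.0003,0.0002,0.003,0,0,0,0.03],[0,0,0.002,0,0,0,0.03],[0,0,0,0,0,0,0.03]]' >/dev/null; python3 -c "from h import *;rep()"
python3 -m handwheel '[[0,0,0.002,0,0,0,0.03],[0,0,0.001,0,0,0,0.03],[0,0,0,0,0,0,0.03]]' >/dev/null; python3 -c "from h import *;rep()"
```

```text
t 7.12 plate [-1.11  5.03 40.97] F tool [-0.3 -1.   2.4] M [ 0.46  0.01 -0.05] gap 38.3 dev [0.14 0.1  0.02]
t 7.37 plate [-0.94  5.01 38.18] F tool [-0.6 -0.3  1.9] M [ 0.41 -0.01 -0.04] gap 38.7 dev [0.13 0.09 0.02]
```

```bash
python3 -m handwheel '[[0,0,0.001,0,0,0,0.03],[0,0,0.001,0,0,0,0.03],[0,0,0,0,0,0,0.03]]' >/dev/null; python3 -c "from h import *;rep()"
python3 -m handwheel '[[0,0,0.001,0,0,0,0.03],[0,0,0.001,0,0,0,0.03],[0,0,0,0,0,0,0.03]]' >/dev/null; python3 -c "from h import *;rep()"
```

```text
t 7.62 plate [-0.77  4.95 36.32] F tool [-0.5 -1.1  2.1] M [ 0.39 -0.03 -0.01] gap 38.6 dev [0.11 0.09 0.02]
t 7.87 plate [-0.83  4.96 34.29] F tool [ 0.  -1.5  1.9] M [ 0.46 -0.02  0.02] gap 38.5 dev [0.11 0.09 0.02]
```

No contact yet, and the blank is already below rim height, so it is entering the pocket. Going on until the floor is felt.

```bash
python3 -m handwheel '[[0,0,0.001,0,0,0,0.03],[0,0,0.001,0,0,0,0.03],[0,0,0,0,0,0,0.03]]' >/dev/null; python3 -c "from h import *;rep()"
python3 -m handwheel '[[0,0,0.001,0,0,0,0.03],[0,0,0,0,0,0,0.03]]' >/dev/null; python3 -c "from h import *;rep()"
python3 -m handwheel '[[0,0,0.0008,0,0,0,0.03],[0,0,0,0,0,0,0.03]]' >/dev/null; python3 -c "from h import *;rep()"
```

```text
t 8.12 plate [-0.79  4.98 32.31] F tool [ 0.3 -2.1  1.3] M [0.43 0.04 0.02] gap 38.5 dev [0.11 0.09 0.02]
t 8.28 plate [-0.61  4.96 31.41] F tool [-0.6  0.1  0.4] M [ 0.42 -0.04 -0.03] gap 38.1 dev [0.09 0.09 0.02]
t 8.45 plate [-0.59  5.03 31.19] F tool [  0.1  -7.7 -17. ] M [ 1.29 -0.13  0.03] gap 38.7 dev [0.14 0.1  0.  ]
```

```bash
python3 -m handwheel '[[0,0,0,0,0,0,0.052],[0,0,0,0,0,0,0.052],[0,0,0,0,0,0,0.052],[0,0,0,0,0,0,0.052]]' >/dev/null; python3 -c "from h import *;rep()"
python3 -m handwheel '[[0,0,-0.01,0,0,0,0.052],[0,0,-0.02,0,0,0,0.052],[0,0,-0.03,0,0,0,0.052],[-0.03,0,-0.03,0,0,0,0.052],[-0.03,0,-0.01,0,0,0,0.052],[-0.02,0,0,0,0,0,0.052],[0,0,0,0,0,0,0.052],[0,0,0,0,0,0,0.052]]'; python3 -c "
from h import *;rep(); snap('wrist','w3')"
```

```text
t 8.78 plate [-0.23  4.94 30.8 ] F tool [ 0.1 -1.  -0.1] M [ 0.22 -0.01  0.02] gap 51.9 dev [0.06 0.09 0.02]
time: 9.45
tool_pos: [514.4, -43.7, 187.2]
tcp_rot: [150.0, -0.1, 92.0]
ft_force: [-0.3, 0.4, -0.8]
finger_gap: 51.9
grip_force: 0.0
t 9.45 plate [ -0.18 -75.86 130.39] F tool [ 0.4 -0.7  0.5] M [ 0.2   0.03 -0.02] gap 51.9 dev [0.05 0.   0.16]
```

View pics/w3.png

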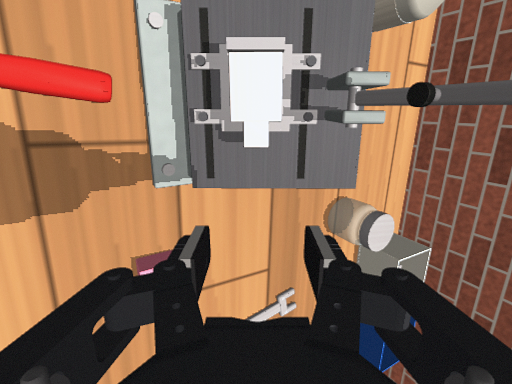

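The wrist view shows the blank in the pocket, its body at columns 230–282, rows 51–121, with the tongue through the slot down to row 147. The black disc at (421,94) is the lever's foot, and the knob is outside the picture to the right. I'll verify the seating and get the lever angle from the top view.

Run:
```python
from h import *
im,d,cm=load("w3"); T=np.array(r.calibration("wrist")["tool_from_camera"]); Q=cloud((*cm[:3],T),d); g=im.mean(2)
def fit(m,tol=1.5):
    A=Q[m]; c=np.median(A,0); 
    n=np.array([0,0,-1.])
    for _ in range(4):
        A=Q[m&(abs((Q-c)@n)<tol)]; c=A.mean(0); n=np.linalg.svd(A-c)[2][2]; n*=-np.sign(n[2])
    return c,n,len(A)
reg=np.zeros(g.shape,bool); reg[5:180,192:345]=1
c,n,k=fit(reg&(g<100)); b=np.zeros_like(reg); b[56:117,236:278]=1
c2,n2,k2=fit(b); print("plate n",n,k,"top n",n2,k2,"angle",np.degrees(np.arccos(n@n2)),"height",(c2-c)@n)
o,B=plateframe(); im,d,cm=snap("top","top1")
w=im.copy(); m=(im.max(2)<35).astype(np.uint8); m[:, :230]=0;m[:,265:]=0;m[:145]=0;m[175:]=0
nn,l,st,ce=cv2.connectedComponentsWithStats(m); print([ (st[i].tolist(),ce[i]) for i in range(1,nn) if st[i][4]>10])
P=cloud(cm,d); q=(P-o)@B; km=(q[...,2]>90)&(q[...,2]<170)&(abs(q[...,1])<25)&(q[...,0]>20)&(q[...,0]<180); print("high pts",km.sum(),np.median(q[km],0),np.argwhere(km).mean(0), q[km][:,2].max())
for a in np.arange(1.8,2.41,.1): 
    kp=[70-105*np.cos(a)+5*np.sin(a),0,45+105*np.sin(a)+5*np.cos(a)]; print(a.round(1),np.round(kp,1),np.round(proj(cm,o+B@kp),1),np.round(o+B@kp,1))
```

```text
plate n [ 0.00296317 -0.00227072 -0.99999303] 4247 top n [ 0.00559815 -0.00629088 -0.99996454] 2460 angle 0.2754114294702896 height 29.76431096290821
[([242, 155, 9, 9, 61], array([246.26229508, 158.93442623])), ([245, 168, 6, 3, 18], array([247.5, 169. ])), ([257, 168, 8, 2, 14], array([260.78571429, 168.57142857]))]
high pts 95 [ 1.16978430e+02 -9.21469882e-02  1.42996884e+02] [160.66315789 246.46315789] 149.24245550290968
1.8 [ 98.7   0.  146.1] [246.5 168.2] [589.4  34.9 250.3]
1.9 [108.7   0.  142.7] [246.3 163.2] [599.6  35.3 252.3]
2.0 [118.2   0.  138.4] [246.1 158.3] [610.1  35.7 253.4]
2.1 [127.3   0.  133.1] [246.  153.4] [620.6  36.1 253.3]
2.2 [135.8   0.  126.9] [245.8 148.7] [631.   36.4 252.2]
2.3 [143.7   0.  120. ] [245.7 144.2] [641.3  36.8 250.1]
2.4 [150.8   0.  112.2] [245.6 139.9] [651.4  37.2 247. ]
```

The blank is home: its top face is 29.8 mm above the plate and 0.3° off parallel. The lever is at about 2.0 rad, with the knob at top-view pixel (246,159). Next I plan the approach to pinch the knob along the plate's y.

Run:
```python
from h import *
p,Rn=now(); o,B=plateframe(); o2=o+B@[-.5,0,1.5]
k=lambda a:np.array([70-105*np.cos(a)+5*np.sin(a),0,45+105*np.sin(a)+5*np.cos(a)])
Rk=Rt(-B[:,0],-B[:,2]); print(r.sense()["joint_pos"].round(0))
plan(p,Rn,[(o2+B@(k(2.0)+[0,0,65]),Rk,14)])
A=np.linspace(2,0,17)
for a,b in zip(A[:-1],A[1:]): d=(k(b)-k(a))/1000; print(round(b,3),[round(-d[0],4),0,round(-d[2],4)])
```

```text
[-17. -32. 131.  12.  53. -23.]
14
 rows:
 [0.0053, 0.0085, -0.0054, -0.0, -0.01, -6.43]
 [0.0043, 0.009, -0.0054, -0.0, -0.01, -6.43]
 [0.0033, 0.0094, -0.0054, -0.0, -0.01, -6.43]
 [0.0022, 0.0097, -0.0054, -0.0, -0.01, -6.43]
 [0.0011, 0.0099, -0.0054, -0.0, -0.01, -6.43]
 [0.0, 0.01, -0.0054, -0.0, -0.01, -6.43]
 [-0.0011, 0.01, -0.0054, -0.0, -0.01, -6.43]
 [-0.0022, 0.0098, -0.0054, -0.0, -0.01, -6.43]
 [-0.0033, 0.0094, -0.0054, -0.0, -0.01, -6.43]
 [-0.0043, 0.009, -0.0054, -0.0, -0.01, -6.43]
 [-0.0053, 0.0085, -0.0054, -0.0, -0.01, -6.43]
 [-0.0062, 0.0078, -0.0053, -0.0, -0.01, -6.43]
 [-0.0071, 0.0071, -0.0054, -0.0, -0.01, -6.43]
 [-0.0079, 0.0063, -0.0053, -0.0, -0.01, -6.43]
1.875 [np.float64(0.012), 0, np.float64(-0.0053)]
1.75 [np.float64(0.0126), 0, np.float64(-0.0037)]
1.625 [np.float64(0.013), 0, np.float64(-0.0021)]
1.5 [np.float64(0.0131), 0, np.float64(-0.0005)]
1.375 [np.float64(0.0131), 0, np.float64(0.0011)]
1.25 [np.float64(0.0128), 0, np.float64(0.0027)]
1.125 [np.float64(0.0124), 0, np.float64(0.0043)]
1.0 [np.float64(0.0118), 0, np.float64(0.0058)]
0.875 [np.float64(0.0109), 0, np.float64(0.0073)]
0.75 [np.float64(0.01), 0, np.float64(0.0086)]
0.625 [np.float64(0.0088), 0, np.float64(0.0097)]
0.5 [np.float64(0.0075), 0, np.float64(0.0108)]
0.375 [np.float64(0.0061), 0, np.float64(0.0116)]
0.25 [np.float64(0.0046), 0, np.float64(0.0123)]
0.125 [np.float64(0.0031), 0, np.float64(0.0128)]
0.0 [np.float64(0.0014), 0, np.float64(0.0131)]
```

```bash
python3 -m handwheel '[[0.0053,0.0085,-0.02,0,0,-6.43,0.052],[0.0043,0.009,-0.02,0,0,-6.43,0.052],[0.0033,0.0094,-0.02,0,0,-6.43,0.052],[0.0022,0.0097,-0.0154,0,0,-6.43,0.052],[0.0011,0.0099,0,0,0,-6.43,0.052],[0,0.01,0,0,0,-6.43,0.052],[-0.0011,0.01,0,0,0,-6.43,0.052],[-0.0022,0.0098,0,0,0,-6.43,0.052]]'
python3 -m handwheel '[[-0.0033,0.0094,0,0,0,-6.43,0.052],[-0.0043,0.009,0,0,0,-6.43,0.052],[-0.0053,0.0085,0,0,0,-6.43,0.052],[-0.0062,0.0078,0,0,0,-6.43,0.052],[-0.0071,0.0071,0,0,0,-6.43,0.052],[-0.0079,0.0063,0,0,0,-6.43,0.052],[0,0,0,0,0,0,0.052],[0,0,0,0,0,0,0.052]]'
python3 - <<'E'
from h import *
p,Rn=now(); o,B=plateframe(); o2=o+B@[-.5,0,1.5]; rep()
print("dz to knob, tool",Rn.T@(o2+B@[118.2,0,138.4]-p), R.from_matrix(Rn.T@Rt(-B[:,0],-B[:,2])).as_rotvec(True))
im,d,cm=snap("wrist","w4")
print("expected knob px",proj(cm,o2+B@[118.2,0,138.4]))
E
```

```text
time: 10.22
tool_pos: [533.9, 2.3, 285.4]
tcp_rot: [160.4, 22.9, 139.9]
ft_force: [0.8, -0.1, -0.4]
finger_gap: 52.4
grip_force: 0.0
time: 10.88
tool_pos: [576.4, 35.6, 310.4]
tcp_rot: [179.8, 29.8, -178.0]
ft_force: [-0.4, -0.3, -0.6]
finger_gap: 52.0
grip_force: 0.0
t 10.88 plate [117.6    1.11 204.66] F tool [ 0.7 -0.3  0.3] M [0.05 0.31 0.05] gap 52.0 dev [ 2.000e-02  2.700e-01 -8.991e+01]
dz to knob, tool [-0.30531975 -1.2868245  64.7584774 ] [ 0.15869106 -0.18347655 -0.08748371]
expected knob px (np.float64(255.0206987844658), np.float64(209.10865173120308))
```

View pics/w4.png

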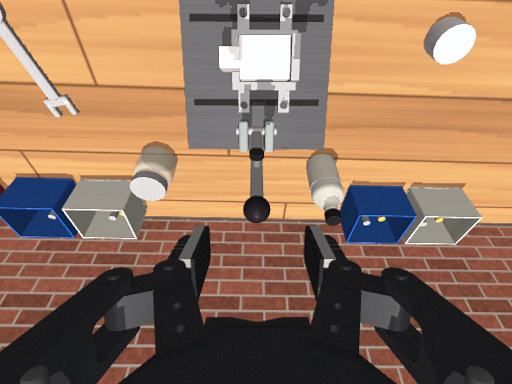

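The wrist view shows the knob at (257,209), within 2 px of the prediction and between the fingers. I'll descend and pinch it.

```bash
python3 -m handwheel '[[0,-0.0005,0.025,0,0,0,0.052],[0,0,0.025,0,0,0,0.052],[0,0,0.0145,0,0,0,0.052],[0,0,0,0,0,0,0.052],[0,0,0,0,0,0,0.01],[0,0,0,0,0,0,0.01],[0,0,0,0,0,0,0.01],[0,0,0,0,0,0,0.01]]' 35
python3 -m handwheel '[[0,0,0,0,0,0,0.01],[0,0,0,0,0,0,0.01]]' 35
python3 -c "from h import *;rep()"
```

```text
time: 11.6
tool_pos: [608.9, 36.3, 257.1]
tcp_rot: [179.8, 30.0, -178.0]
ft_force: [-0.2, 6.3, 0.3]
finger_gap: 17.6
grip_force: 34.1
time: 11.77
tool_pos: [608.9, 36.3, 257.2]
tcp_rot: [179.8, 30.0, -177.9]
ft_force: [-1.2, 7.6, 0.0]
finger_gap: 17.6
grip_force: 34.1
t 11.77 plate [119.09   0.63 142.3 ] F tool [ 0.8  7.6 -0.5] M [-1.04  0.27  0.04] gap 17.6 dev [ -0.18   0.14 -89.97]
```

```bash
python3 -m handwheel '[[0.012,0.0007,-0.0053,0,0,0,0.01],[0.0126,0,-0.0037,0,0,0,0.01],[0.013,0,-0.0021,0,0,0,0.01],[0.0131,0,-0.0005,0,0,0,0.01],[0.0131,0,0.0011,0,0,0,0.01],[0.0128,0,0.0027,0,0,0,0.01]]'
python3 - <<'E'
from h import *
rep(); o,B=plateframe(); o2=o+B@[-.5,0,1.5]; q=B.T@(now()[0]-o2)-[70,0,45]; print("radius",np.hypot(q[0],q[2]),"a",np.arctan2(q[2],-q[0])-np.arctan2(5,105))
E
```

```text
time: 12.27
tool_pos: [539.6, 34.2, 228.0]
tcp_rot: [179.8, 30.3, -177.9]
ft_force: [0.1, 7.3, 5.2]
finger_gap: 17.7
grip_force: 35.6
t 12.27 plate [ 44.48   1.11 151.69] F tool [-2.9  7.3 -4.2] M [-1.16 -0.28 -0.  ] gap 17.7 dev [ -0.39  -0.1  -89.97]
radius 108.12635869793014 a 1.2896750517517541
```

```bash
python3 -m handwheel '[[0.0124,0.0008,0.0043,0,0,0,0.01],[0.0118,0,0.006,0,0,0,0.01],[0.011,0,0.0075,0,0,0,0.01],[0.01,0,0.0088,0,0,0,0.01],[0.0088,0,0.0098,0,0,0,0.01]]'
python3 - <<'E'
from h import *
rep(); o,B=plateframe(); o2=o+B@[-.5,0,1.5]; q=B.T@(now()[0]-o2)-[70,0,45]; print("radius",np.hypot(q[0],q[2]),"a",np.arctan2(q[2],-q[0])-np.arctan2(5,105)); print(r.sense()["joint_pos"].round(0))
k=lambda a:np.array([70-105*np.cos(a)+5*np.sin(a),0,45+105*np.sin(a)+5*np.cos(a)])
print((k(0)+o2*0-B.T@(now()[0]-o2)).round(1))
E
```

```text
time: 12.68
tool_pos: [510.4, 33.5, 167.8]
tcp_rot: [179.9, 30.1, -177.9]
ft_force: [-1.6, 5.7, 3.4]
finger_gap: 17.5
grip_force: 39.4
t 12.68 plate [-10.93   1.46 114.14] F tool [-0.5  5.8 -3.6] M [-0.75 -0.   -0.03] gap 17.5 dev [-2.200e-01 -1.000e-02 -8.998e+01]
radius 105.08969287107843 a 0.6516944984922466
[ -4. -33. 133.   4.  49. -98.]
[-24.6  -1.5 -62.6]
```

```bash
python3 -m handwheel '[[0.0078,0.0005,0.011,0,0,0,0.01],[0.0064,0,0.0118,0,0,0,0.01],[0.005,0,0.0124,0,0,0,0.01],[0.0034,0,0.013,0,0,0,0.01],[0.0018,0,0.0125,0,0,0,0.01],[0,0,0,0,0,0,0.01]]'
cat > st.py <<'E'
from h import *
rep(); o,B=plateframe(); o2=o+B@[-.5,0,1.5]; q=B.T@(now()[0]-o2)-[70,0,45]; print("radius",np.hypot(q[0],q[2]),"a",np.arctan2(q[2],-q[0])-np.arctan2(5,105))
E
python3 st.py
```

```text
time: 13.18
tool_pos: [520.2, 33.9, 101.5]
tcp_rot: [179.9, 30.1, -177.9]
ft_force: [3.4, 0.8, 0.7]
finger_gap: 17.6
grip_force: 40.9
t 13.18 plate [-35.58   1.53  51.8 ] F tool [-3.3  0.7  1.1] M [-0.16 -0.3  -0.02] gap 17.6 dev [ -0.14  -0.   -89.96]
radius 105.21353072157069 a 0.0028396558988931855
```

```bash
python3 -m handwheel '[[0,0,0.0015,0,0,0,0.01],[0,0,0,0,0,0,0.01]]'>/dev/null; python3 st.py
python3 -m handwheel '[[0,0,0.001,0,0,0,0.01],[0,0,0,0,0,0,0.01]]'>/dev/null; python3 st.py
```

```text
t 13.35 plate [-35.66   1.53  51.1 ] F tool [-1.7  2.4  1.9] M [-0.25 -0.15 -0.02] gap 17.5 dev [-9.000e-02  5.000e-02 -8.999e+01]
radius 105.2571658600212 a -0.0038520583432523833
t 13.52 plate [-35.78   1.5   50.  ] F tool [-2.4  2.2 -2.5] M [-0.37 -0.21  0.  ] gap 17.5 dev [-9.e-02  4.e-02 -9.e+01]
radius 105.33329827492011 a -0.01432660666074071
```

```bash
python3 -m handwheel '[[0,0,0.001,0,0,0,0.01],[0,0,0,0,0,0,0.01]]'>/dev/null; python3 st.py
python3 -m handwheel '[[0,0,0.001,0,0,0,0.01],[0,0,0,0,0,0,0.01]]'>/dev/null; python3 st.py
```

```text
t 13.68 plate [-35.93   1.47  48.76] F tool [-4.1  3.3 -2.1] M [-0.33 -0.44 -0.01] gap 17.9 dev [-8.e-02  5.e-02 -9.e+01]
radius 105.45219675891337 a -0.026180703316739495
t 13.85 plate [-36.04   1.48  47.59] F tool [-4.6  2.5 -0.9] M [-0.33 -0.68 -0.05] gap 17.6 dev [-7.e-02  6.e-02 -9.e+01]
radius 105.54817761616825 a -0.03722884370978388
```

The force stays small, so I'll look before pressing further.

Run:
```python
from h import *
im,d,cm=snap("wrist","w5"); snap("scene","scene1")
b=cv2.imread("pics/scene1.png")[170:290,195:325]
cv2.imwrite("pics/c5.png",np.hstack([cv2.resize(im,(440,330)),cv2.resize(b,(358,330),interpolation=cv2.INTER_CUBIC)]))
```

```text
(no output)
```

View pics/c5.png

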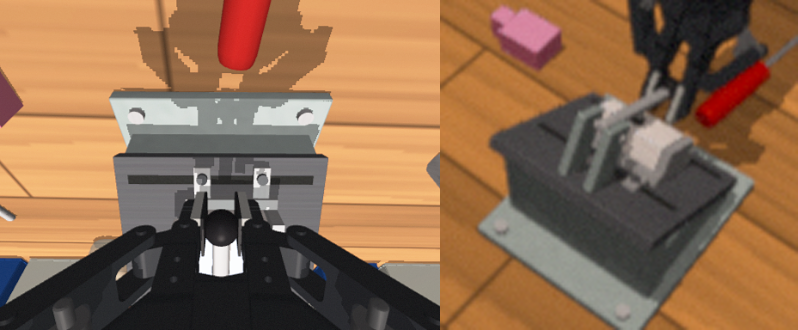

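The wrist view (left) shows the knob between the pads at about (220,228) in the crop, and the lever lies along the plate over the blank. I'll measure the knob and bar heights above the plate from the depth image.

Run:
```python
from h import *
from scipy.optimize import least_squares
im,d,cm=load("w5"); T=np.array(r.calibration("wrist")["tool_from_camera"]); Q=cloud((*cm[:3],T),d)
o,B=plateframe(); q=(cloud(cm,d)-(o+B@[-.5,0,1.5]))@B
m=np.zeros(d.shape,bool); m[245:285,238:275]=1; m&=(im.max(2)<60)&(abs(Q[...,2])<20)
A=Q[m]; f=least_squares(lambda c:np.linalg.norm(A-c,axis=1)-10,[0,0,0],loss='soft_l1'); print("knob tool",f.x,len(A),A.min(0),A.max(0)); 
f=least_squares(lambda c:np.linalg.norm(q[m]-c,axis=1)-10,[-35,0,50],loss='soft_l1'); print("knob plate",f.x)
for v in range(282,322,4): print(v,q[v,256].round(1),im[v,256],q[v,264].round(1))
pl=np.zeros(d.shape,bool); pl[185:240,145:180]=1; print("plate z",np.median(q[pl],0))
```

```text
knob tool [-0.12236132 -0.12413603 -8.54847195] 1304 [ -9.00069909  -9.00570846 -19.67104032] [10.31226711  8.64712218 18.09972922]
knob plate [-35.4215004    1.34330146  54.64115422]
282 [-32.4   1.1  64.3] [53 50 53] [-31.8   4.6  63.4]
286 [-28.9   1.1  62.2] [47 44 46] [-23.9   4.9  55.4]
290 [-21.8   1.1  55.6] [242 242 245] [-21.2   4.9  54.7]
294 [-18.8   1.1  54.6] [242 243 245] [-19.3   5.   55.2]
298 [-17.    1.1  55.3] [241 243 245] [-16.2   5.   54.2]
302 [-14.1   1.1  54.5] [242 243 245] [-14.6   5.   55.2]
306 [-12.4   1.1  55.3] [240 241 244] [-11.3   5.1  53.9]
310 [-9.   1.1 54.1] [241 241 244] [-8.4  5.1 53.3]
314 [-6.7  1.1 54.2] [240 241 244] [-6.8  5.1 54.3]
318 [-5.   1.1 55. ] [240 241 244] [-4.8  5.1 54.8]
plate z [-40.73530352 -60.19467792   0.65861894]
```

Run:
```python
from h import *
im,d,cm=load("w5"); o,B=plateframe(); q=(cloud(cm,d)-(o+B@[-.5,0,1.5]))@B
def rob(m,deg):
    A=q[m]; 
    for _ in range(5):
        G=np.c_[np.ones(len(A)),A[:,0],A[:,1]]; w=np.linalg.lstsq(G,A[:,2],rcond=None)[0]; A=A[abs(G@w-A[:,2])<1.2]
    return w,len(A),A.min(0),A.max(0)
g=im.mean(2)
m=np.zeros(d.shape,bool); m[288:325,250:263]=1; m&=(q[...,2]>48)&(q[...,2]<62); print("bar",rob(m,1))
m=np.zeros(d.shape,bool); m[183:245,140:372]=1; m&=(abs(q[...,2])<3)&(g<110); wp=rob(m,1); print("plate",wp)
k=np.zeros(d.shape,bool); k[245:288,240:272]=1; k&=(im.max(2)<70)&(abs(q[...,1]-1.2)<6)&(abs(q[...,0]+35)<11); print("knob z pct",np.percentile(q[k][:,2],[50,90,97,100]),k.sum())
```

```text
bar (array([ 5.42181204e+01, -5.21540449e-02, -8.29675697e-03]), 419, array([-23.21260632,  -1.96316168,  53.5379486 ]), array([-2.29652044,  4.0844652 , 56.52742882]))
plate (array([ 0.79867464,  0.00481299, -0.00352519]), 3890, array([-60.39666415, -69.14764035,  -0.78293086]), array([-17.05250352,  74.40508301,   2.00627573]))
knob z pct [62.26185215 64.2661829  64.81467457 65.76532099] 1016
```

The estimates disagree, anywhere from 0 to 0.06 rad, and the pads have slid down past the ball. So I'll release, close the fingers above the knob, and press on its top until firm contact.

```bash
python3 -m handwheel '[[0,0,0,0,0,0,0.05],[0,0,0,0,0,0,0.05],[0,0,0,0,0,0,0.05],[0,0,-0.015,0,0,0,0.05],[0,0,-0.025,0,0,0,0.05],[0,0,-0.01,0,0,0,0.05],[0,0,0,0,0,0,0],[0,0,0,0,0,0,0]]' >/dev/null
python3 -m handwheel '[[0,0,0,0,0,0,0],[0,0,0,0,0,0,0],[0,0,0,0,0,0,0]]' 30; python3 st.py
```

```text
time: 14.87
tool_pos: [495.6, 33.0, 138.7]
tcp_rot: [179.9, 29.8, -177.9]
ft_force: [-0.6, -0.7, 0.4]
finger_gap: -0.5
grip_force: 0.0
t 14.87 plate [-38.25   1.48  96.31] F tool [ 0.4 -0.6 -0.6] M [-0.01  0.22 -0.01] gap -0.5 dev [  0.11   0.26 -89.99]
radius 118.70306124081041 a 0.38540024684519064
```

```bash
python3 -m handwheel '[[-0.003,0,0.007,0,0,0,0],[0,0,0.004,0,0,0,0],[0,0,0,0,0,0,0]]' >/dev/null; python3 st.py
python3 -m handwheel '[[0,0,0.002,0,0,0,0],[0,0,0.001,0,0,0,0],[0,0,0,0,0,0,0]]' >/dev/null; python3 st.py
```

```text
t 15.12 plate [-35.37   1.51  85.1 ] F tool [ 0.  -0.3 -0.1] M [ 0.02  0.24 -0.05] gap -0.3 dev [  0.12   0.28 -90.  ]
radius 111.75054413163899 a 0.30513639182482977
t 15.37 plate [-34.51   1.48  83.01] F tool [0.4 0.1 0.2] M [0.07 0.29 0.05] gap -0.2 dev [ 4.0e-02  1.9e-01 -9.0e+01]
radius 110.23427866252601 a 0.2899644618462664
```

```bash
for i in 1; do python3 -m handwheel '[[0,0,0.0015,0,0,0,0],[0,0,0,0,0,0,0]]' >/dev/null; python3 st.py; done
python3 -m handwheel '[[0,0,0.0015,0,0,0,0],[0,0,0,0,0,0,0]]' >/dev/null; python3 st.py
python3 -m handwheel '[[0,0,0.001,0,0,0,0],[0,0,0,0,0,0,0]]' >/dev/null; python3 st.py
```

```text
t 15.53 plate [-34.     1.45  81.76] F tool [-0.4  0.4 -0.2] M [-0.01  0.25 -0.03] gap -0.2 dev [ -0.     0.14 -90.  ]
radius 109.33659116290002 a 0.28074878937532055
t 15.7 plate [-33.87   1.43  80.3 ] F tool [ 0.1  0.3 -1.7] M [-0.06  0.3  -0.03] gap -0.1 dev [-1.0e-02  1.3e-01 -9.0e+01]
radius 108.75315262497422 a 0.268426998883318
t 15.87 plate [-33.82   1.45  79.6 ] F tool [  3.8  -0.2 -12.2] M [ 0.07  0.98 -0.02] gap 0.0 dev [ 1.000e-02  1.500e-01 -9.001e+01]
radius 108.49430719722966 a 0.26247571040405876
```

Firm contact at 12 N, where 1.5 N would move the lever. The knob's top is at 59.5 mm against 60 expected, so the lever is fully down. I'll retract, check once more and hand in.

```bash
python3 -m handwheel '[[0,0,-0.015,0,0,0,0],[0,0,-0.03,0,0,0,0],[0,0,-0.03,0,0,0,0],[0,0,-0.03,0,0,0,0],[0,0,0,0,0,0,0],[0,0,0,0,0,0,0]]'
python3 - <<'E'
from h import *
im,d,cm=snap("wrist","w6"); 
cv2.imwrite("pics/c6.png",im)
E
```

```text
time: 16.37
tool_pos: [456.6, 31.1, 220.3]
tcp_rot: [180.0, 30.3, -177.9]
ft_force: [0.7, -0.1, -0.1]
finger_gap: -0.1
grip_force: 0.0
```

View pics/c6.png

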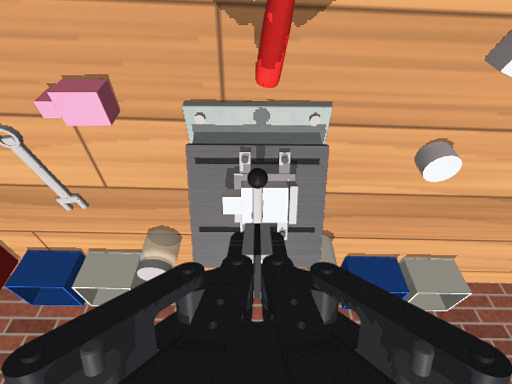

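The blank (265,205) is seated with its tongue at (232,205) through the slot. The lever lies down over it with the knob at (257,179), and the gripper is clear.

```bash
python3 -c "from bench import r; print(r.hand_in())"
```

```text
the job is handed in; nothing more can be done
None
```

The tongued blank is seated flat in the jig pocket with its tongue through the slot, the lever is down on it, the gripper is clear, and the job is handed in; no verdict was returned.

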